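# Turn the washed coaster cork side up in its tipping drying tray

### The job

The washed coaster lies blue side up in the long half of the wooden tipping tray, and its cork back has to dry. Take the tray by its red bar and tip it right over about its hinge until it rests on its other stop, so that the coaster slides into the corner, tumbles over and lies cork side up on the short half. Then let go and leave the tray tipped; do not touch the coaster, and do not knock over the mug.

Things in the scene. Friction and masses are not known exactly. Their poses are not given: they have to be found in the camera images.
- coaster: loose square coaster, 70 x 70 x 9 mm, 0.1 kg, blue glazed ceramic on its +z face, cork on its -z face; origin at its centre. It starts blue side up (z up) on the long half of the tray.
- tray (a joint): hinge angle of the pale wooden tipping tray: 0 at the start (long half level on its stop), grows as the bar is lifted up and over, to 1.92 (110 degrees, the other stop, short half level). A free, lightly damped hinge; past the balance point the tray falls to either stop by its own weight (0.35 kg), and it stays there. Lifting takes about 2 N at the bar.
- tray_handle (a point): middle of the round red bar, 12 mm thick, 80 mm free between its arms, parallel to the hinge and beyond the long half's rim (43 mm free gap to the rim, no floor or stand below). Moves on a circle of 190 mm radius about the hinge; at the start 55 mm above the worktop. Axes are the tray's: y along the bar; at the start x points level from bar to hinge, z up.
- tray_hinge (a point): middle of the tray's hinge axis, fixed, 45 mm above the worktop; y along the axis, x level away from the bar's starting side. Here two slatted halves with 20 mm rims, 104 mm wide, meet at 70 degrees: the long one 141 mm from hinge to rim, the short one 94 mm, at the start standing up and leaning over the long one. The stand is fixed.
- tray_landing (a point): point on the inner floor of the tray's short half, on its middle line, 50 mm from the hinge axis, where the coaster shall come to lie; turns with the tray.
- mug: white mug with blue dots, loose bystander, 90 mm across, 93 mm high, handle at -y; origin at the centre of its underside, z up.

How it is judged:
At the end, for the whole second after the job is handed in: The tray is tipped over on its other stop (within 8 degrees), and the coaster lies at rest on the short half, cork side up (within 12 degrees) and within 30 mm of the landing point; the mug stands upright (value of joint tray above 1.78 rad and angle between coaster's own z axis and vertical above 2.92 rad and distance between coaster and tray_landing below 0.03 m and linear speed of coaster below 0.02 m/s and angle between mug's own z axis and vertical below 0.3 rad); the robot touches nothing.
It fails at once if the fingers touch the coaster (contact force between the fingers and coaster above 1 N).
It fails at once if the mug is knocked over (angle between mug's own z axis and vertical above 0.6 rad).
It also fails if it takes over 45 s, if anything falls off the work surface, if the arm or the gripper's body presses on something with over 40 N, if the wrist force passes 120 N, or if a joint passes its speed limit or range.

### The arm

A 6-joint arm with a two-finger parallel gripper is mounted at the origin on a cart in front of the work surface, level with it; the furniture and walls round the work are solid. World frame = base frame: x ahead of the robot, y to its left, z up, the work surface at z = 0. Lengths are in m, angles in rad, forces in N, time in s.
With the tool pointing down it reaches from about 0.225 to 0.875 m from the base axis. Payload 3.4 kg.
Tool frame: the origin (TCP) lies between the finger pads; the fingertips stand 25 mm ahead of it and the grasp point (between the pads) lies 6 mm ahead of it; z points along the fingers, y is the line along which they close (so a half turn about z gives the same grasp; the last joint's range is limited). The gripper opens to 85 mm and grips with 20 to 120 N. Pads are 22 mm wide; open, the fingers measure 114 mm over their backs; the gripper's body (76 mm by 85 mm) begins 54 mm behind the grasp point. The pads swing forward as they close: fully open they stand 13 mm farther back than shut.
Start: joints at [1.114, 0.276, 1.505, -0, 1.361, -0.121], TCP at [0.189, 0.543, 0.232] pointing down, gripper open.
Joint ranges: [-2.89, 2.89], [-0.75, 2.08], [0.22, 2.7], [-1.18, 4.32], [0.11, 2.71], [-2.7, 2.7]. Speed limits (rad/s): [2.57, 2.57, 3.14, 3.14, 3.14, 3.14].

### API

Orientations are given as a unit quaternion [w, x, y, z].
In Python, from rig import manip, cams, ticket gives the robot as it stands.
- The arm moves only by the tool step_arm, never from a script. Its argument "increments" is a list of rows, each an object with "dp": the shift along the world's x, y, z each as a share of 0.2 m, from -1 to 1, a list of three; "yaw": the turn about the world's z as a share of 0.15 rad, from -1 to 1; "grip": the opening, from 0 (shut) to 1 (fully open). In form: [{"dp": [tx, ty, tz], "yaw": yaw, "grip": grip}, ...]. A call has 1 to 5 rows; each row shifts and turns the commanded pose from where the row before left it; what a row does not reach is not made up. A row lasts 1/8 s, in which the tool goes at most 62.5 mm and 10.7 degrees, less where a joint would pass 70% of its speed; a pose out of reach is approached as far as the arm can. A call with a number of a shift or a turn outside -1 to 1 is refused whole. A call with a gripper value outside its range is refused whole. The fingers move at their own pace and stop on an object; "squeeze" is the grip in N (left out, the last holds). Time passes only in rows, so rows that do not move let the fingers close. It gives the time, the measured TCP pose, the force, the opening and the grip force at its end, in the units of the state.
- manip.get_state(): the state, without advancing time (a new reading comes with each control period).
- cams.get_image(name): name is "scene" or "top" or "wrist"; returns the picture (384x512x3 uint8, blue, green, red); there is no depth.
- cams.get_calibration(name): a dict with "fx", "fy", "cx", "cy" (pixels), "extrinsics" (4x4, takes a point from camera to world coordinates). Camera axes: x right, y up, looking along -z (the intrinsics and any distortion apply to the point x, -y, -z); pixel columns grow to the right and rows downward; lengths in m; the calibration is good to about 2 mm. A picture is of the moment at which its call begins: read the wrist's pose just before it. get_calibration takes no time and is no camera call; for the wrist camera it gives the pose at the moment of the call.
- ticket.sign_off(): hands the job in; it is judged then, once.
The state is a dict: "clock": time; "qpos": joint angles; "qd": joint speeds; "effort": joint torques, N m; "position": TCP position; "ee_rot": TCP orientation; "contact_force": force on the tool from outside, world axes, zero at the start; "moment": the same for the moment, N m; "width": finger opening in m; "gripper_force": force on a finger pad.
Only numpy, scipy, OpenCV 4.12 (cv2) and the standard library are available. Lean on these libraries where they do the work, as an engineer would, in place of code of your own. Each camera call takes 0.05 s, during which the arm holds its last target. There are 200 camera calls.

## Working session

There is one attempt and no reset: what is moved stays moved. The work goes in short steps, Python scripts to look and compute and a tool call to move; the robot and the scene stay as the last step left them, time stands still between calls to the robot, and variables do not carry over. Pictures are saved under pics/ and viewed, at most 10 in all, crops included, and the job is handed in when it is done.

Besides the shell and the picture viewer there is one more tool, called after ">>>" by a JSON object that holds its "method" and its "body". step_arm: Moves the arm, as the interface text tells. Shift numbers are shares of 0.2 m and turn numbers shares of 0.15 rad, none past 1 either way. Its arguments: {"type":"object","properties":{"increments":{"type":"array"},"squeeze":{"type":"number"}},"required":["increments"]}

```bash
mkdir -p pics; ls; python3 - <<'E'
from rig import manip,cams
import cv2,numpy as np
for n in("scene","top"):
    im=cams.get_image(n);cv2.imwrite(f"pics/{n}0.png",im)
    c=cams.get_calibration(n);print(n,{k:np.round(v,4).tolist() for k,v in c.items()})
a=cv2.imread("pics/scene0.png");b=cv2.imread("pics/top0.png")
s=manip.get_state();print(s["position"],s["ee_rot"],s["clock"],s["width"])
E
```

```text
pics
scene {'fx': 440.3543, 'fy': 440.3543, 'cx': 256.8967, 'cy': 187.6887, 'extrinsics': [[0.7701, 0.4544, -0.4477, 0.0539], [-0.6378, 0.561, -0.5277, -0.5122], [0.0114, 0.6919, 0.7219, 0.7615], [0.0, 0.0, 0.0, 1.0]]}
top {'fx': 435.3815, 'fy': 435.3815, 'cx': 256.1235, 'cy': 189.1992, 'extrinsics': [[0.0119, 0.9863, -0.1642, 0.2962], [-0.9999, 0.0111, -0.0059, -0.0041], [-0.004, 0.1643, 0.9864, 1.1497], [0.0, 0.0, 0.0, 1.0]]}
[0.18929416 0.54245945 0.23074055] [-2.24659546e-04  1.67115173e-01  9.85937045e-01 -7.81742272e-04] 0.1 0.08576332252282291
```

View pics/scene0.png

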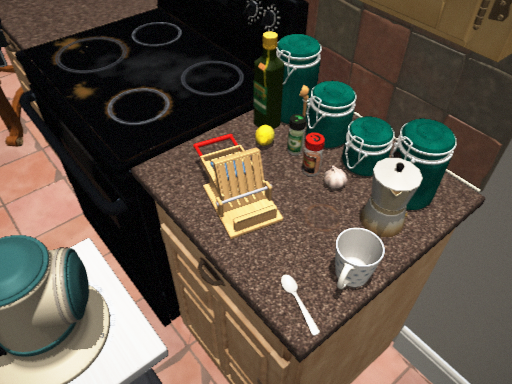

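View pics/top0.png

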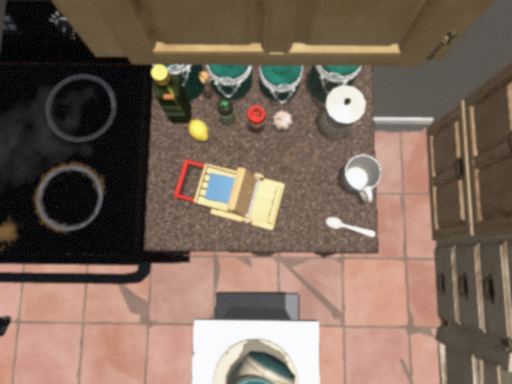

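The scene view shows the tray with its red bar at about (217,143), lemon (265,135) and bottle behind it, and the mug far off at (357,258). In the top view the bar is at about (183,181), with the tray running right and slightly down. The blue coaster is at (213,187).

```bash
cat > h.py <<'E'
import cv2,numpy as np
from rig import manip,cams
def ray(c,p):
    E=c["extrinsics"];d=np.array([(p[0]-c["cx"])/c["fx"],-(p[1]-c["cy"])/c["fy"],-1])
    return E[:3,3],E[:3,:3]@d
def onz(c,p,z):
    o,d=ray(c,p);return o+d*(z-o[2])/d[2]
def red(im):
    h=cv2.cvtColor(im,cv2.COLOR_BGR2HSV)
    return (((h[...,0]<6)|(h[...,0]>174))&(h[...,1]>170)&(h[...,2]>90)).astype(np.uint8)
E
python3 - <<'E'
from h import *
for n in("scene","top"):
    im=cv2.imread(f"pics/{n}0.png");c=cams.get_calibration(n)
    k,l,st,ce=cv2.connectedComponentsWithStats(red(im))
    for i in range(1,k):
        if st[i,4]>30:
            print(n,st[i],ce[i])
            ys,xs=np.nonzero(l==i)
            print(cv2.minAreaRect(np.c_[xs,ys].astype(np.float32)))
            P=np.array([onz(c,(x,y),.058) for x,y in zip(xs,ys)])
            print(np.round(cv2.boxPoints(cv2.minAreaRect((P[:,:2]).astype(np.float32))),3).tolist())
    x=dict(scene=(190,125,60,60),top=(165,150,130,85))[n]
    cv2.imwrite(f"pics/{n}c.png",cv2.resize(im[x[1]:x[1]+x[3],x[0]:x[0]+x[2]],None,fx=6,fy=6,interpolation=cv2.INTER_CUBIC))
E
```

```text
scene [305 132  20  19 282] [314.4751773  141.22340426]
((314.60772705078125, 141.1384735107422), (18.605209350585938, 18.23310661315918), 7.125016689300537)
[[0.6620000004768372, 0.028999999165534973], [0.6919999718666077, -0.004999999888241291], [0.7440000176429749, 0.041999999433755875], [0.7139999866485596, 0.07599999755620956]]
scene [193 134  45  22 256] [213.1953125  141.79296875]
((214.71697998046875, 144.00942993164062), (13.049250602722168, 42.85649108886719), 74.05460357666016)
[[0.4490000009536743, 0.17100000381469727], [0.550000011920929, 0.14399999380111694], [0.5619999766349792, 0.1899999976158142], [0.4620000123977661, 0.21699999272823334]]
top [248 106  17  17 198] [255.67171717 114.33838384]
((256.0, 114.0), (16.0, 16.0), 90.0)
[[0.656000018119812, 0.026000000536441803], [0.656000018119812, -0.01600000075995922], [0.699999988079071, -0.01600000075995922], [0.6990000009536743, 0.026000000536441803]]
top [175 160  28  41 237] [183.89451477 179.37130802]
((188.01885986328125, 179.93397521972656), (18.6810359954834, 38.32359313964844), 15.945394515991211)
[[0.44699999690055847, 0.16500000655651093], [0.5429999828338623, 0.14100000262260437], [0.5540000200271606, 0.18799999356269836], [0.4580000042915344, 0.21199999749660492]]
```

View pics/topc.png

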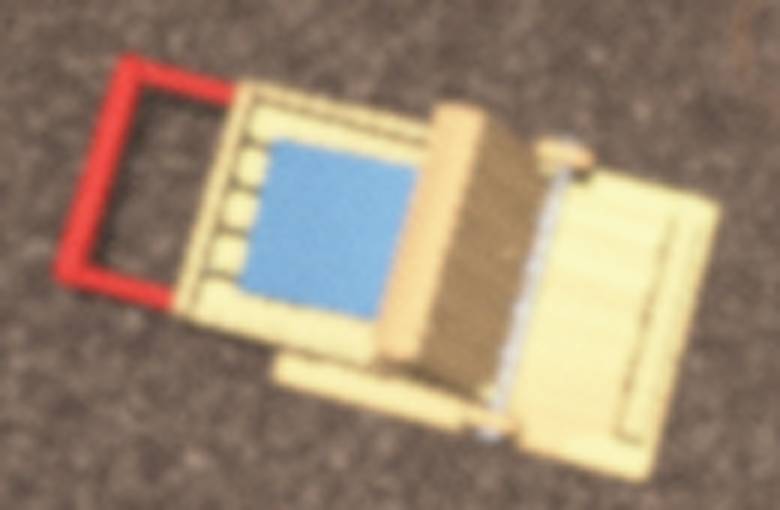

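The crop shows the bar's centreline from (132,68) to (71,268) and the grey hinge rod from (563,170) to (492,420). The coaster is blue side up in the long half.

```bash
python3 - <<'E'
from h import *
c=cams.get_calibration("top")
f=lambda p,z:onz(c,(165+(p[0]-2.5)/6,150+(p[1]-2.5)/6),z)
a,b=f((132,68),.055),f((71,268),.055);g,h=f((563,170),.048),f((492,420),.048)
m=(a+b)/2;k=(g+h)/2
print(a,b,g,h);print("bar",m,"hinge",k,np.linalg.norm((m-k)[:2]),np.degrees(np.arctan2(*(m-k)[[1,0]])))
d=(a-b)[:2];print("bar normal deg",np.degrees(np.arctan2(d[1],d[0]))+90,np.linalg.norm(d));d=(g-h)[:2];print(np.degrees(np.arctan2(d[1],d[0]))+90)
# scene check of bar mid
c=cams.get_calibration("scene")
def proj(P):
    E=c["extrinsics"];q=E[:3,:3].T@(P-E[:3,3]);return c["cx"]+c["fx"]*q[0]/-q[2],c["cy"]-c["fy"]*q[1]/-q[2]
for n,P in dict(a=a,b=b,g=g,h=h).items():print(n,proj(P))
E
```

```text
[0.55040481 0.18266862 0.055     ] [0.46317269 0.20524814 0.055     ] [ 0.50919153 -0.00303782  0.048     ] [0.40127179 0.02578072 0.048     ]
bar [0.50678875 0.19395838 0.055     ] hinge [0.45523166 0.01137145 0.048     ] 0.1897264348947254 74.23190685442508
bar normal deg 75.48783120353045 0.09010702940882116
75.04879037442896
a (np.float64(229.29878754072723), np.float64(136.94727863493657))
b (np.float64(195.0840588022332), np.float64(146.74190692445768))
g (np.float64(264.81009602485034), np.float64(188.1899607699787))
h (np.float64(218.26173263518132), np.float64(203.37093850104532))
```

View pics/scenec.png

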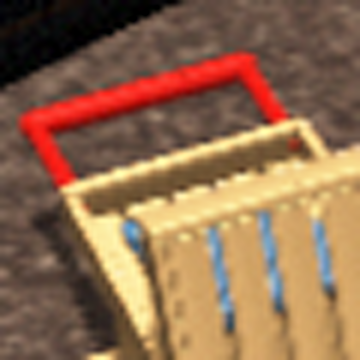

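>>> {"method": "step_arm", "body": {"increments": [{"dp": [0.159, -0.174, 0], "yaw": 0.05, "grip": 0.5}, {"dp": [0.159, -0.174, 0], "yaw": 0.05, "grip": 0.5}, {"dp": [0.159, -0.174, 0], "yaw": 0.05, "grip": 0.5}, {"dp": [0.159, -0.174, 0], "yaw": 0.05, "grip": 0.5}, {"dp": [0.159, -0.174, 0], "yaw": 0.05, "grip": 0.5}], "squeeze": 20}}

```text
clock: 0.72
position: [0.3492, 0.3676, 0.2312]
ee_rot: [-0.0, 0.148, 0.989, -0.0]
contact_force: [-0.1, 0.1, 0.1]
width: 0.0428
gripper_force: 0.0
```

>>> {"method": "step_arm", "body": {"increments": [{"dp": [0.159, -0.174, 0], "yaw": 0.05, "grip": 0.5}, {"dp": [0.159, -0.174, 0], "yaw": 0.05, "grip": 0.5}, {"dp": [0.159, -0.174, 0], "yaw": 0.05, "grip": 0.5}, {"dp": [0.159, -0.174, 0], "yaw": 0.05, "grip": 0.5}, {"dp": [0.159, -0.174, 0], "yaw": 0.05, "grip": 0.5}]}}

```text
clock: 1.35
position: [0.5081, 0.1936, 0.2312]
ee_rot: [-0.0, 0.13, 0.992, 0.0]
contact_force: [0.0, 0.1, 1.2]
width: 0.0426
gripper_force: 0.0
```

>>> {"method": "step_arm", "body": {"increments": [{"dp": [0, 0, -0.15], "yaw": 0, "grip": 0.5}, {"dp": [0, 0, -0.15], "yaw": 0, "grip": 0.5}, {"dp": [0, 0, 0], "yaw": 0, "grip": 0.5}]}}

```text
clock: 1.72
position: [0.5055, 0.1942, 0.1691]
ee_rot: [-0.003, 0.13, 0.991, -0.001]
contact_force: [0.1, 0.3, 0.5]
width: 0.0428
gripper_force: 0.0
```

```bash
python3 - <<'E'
from h import *
s=manip.get_state();c=cams.get_calibration("wrist");im=cams.get_image("wrist");cv2.imwrite("pics/w1.png",im)
print(s["position"],s["ee_rot"],s["width"],s["clock"])
R=red(im);k,l,st,ce=cv2.connectedComponentsWithStats(R)
for i in range(1,k):
    if st[i,4]>60:print(st[i],ce[i],onz(c,ce[i],.055))
E
```

```text
[0.5054757  0.19418601 0.16906172] [-0.00298805  0.13024425  0.99147682 -0.00111023] 0.042760159769351574 1.725
[ 199  130   67  116 2172] [249.22882136 184.30524862] [0.50013829 0.18805135 0.055     ]
```

View pics/w1.png

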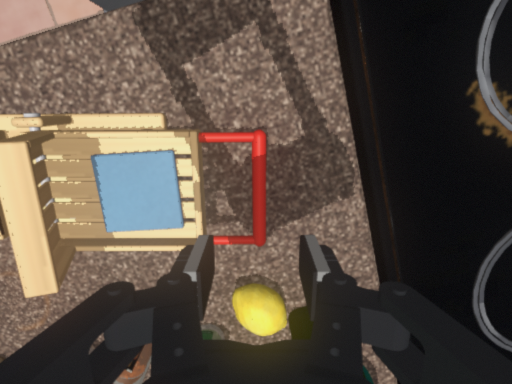

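The wrist view shows the red bar upright, from (260,137) to (260,240). It is centred between the fingers and square to their closing line.

```bash
python3 - <<'E'
from h import *
c=cams.get_calibration("wrist")
for p in((260,137),(260,240),(260,188.5)):print(onz(c,p,.055))
a,b=onz(c,(203,137),.055),onz(c,(213,240),.055);print(a,b)
s=manip.get_state();print(s["position"],s["ee_rot"])
E
```

```text
[0.4654594  0.20783848 0.055     ]
[0.55577134 0.18411467 0.055     ]
[0.50838512 0.19656243 0.055     ]
[0.45330199 0.16217906 0.055     ] [0.544712   0.14255203 0.055     ]
[0.50680465 0.19469146 0.17075569] [-1.22579444e-03  1.30072887e-01  9.91503576e-01 -4.48125169e-04]
```

>>> {"method": "step_arm", "body": {"increments": [{"dp": [0.005, 0.008, -0.18], "yaw": 0, "grip": 0.5}, {"dp": [0, 0, -0.18], "yaw": 0, "grip": 0.5}, {"dp": [0, 0, -0.18], "yaw": 0, "grip": 0.5}, {"dp": [0, 0, 0], "yaw": 0, "grip": 0.5}]}}

```text
clock: 2.28
position: [0.5073, 0.1965, 0.0626]
ee_rot: [-0.002, 0.13, 0.992, -0.001]
contact_force: [0.2, -0.6, 0.6]
width: 0.0426
gripper_force: 0.0
```

>>> {"method": "step_arm", "body": {"increments": [{"dp": [0, 0, 0], "yaw": 0, "grip": 0}, {"dp": [0, 0, 0], "yaw": 0, "grip": 0}, {"dp": [0, 0, 0], "yaw": 0, "grip": 0}, {"dp": [0, 0, 0], "yaw": 0, "grip": 0}], "squeeze": 25}}

```text
clock: 2.78
position: [0.5089, 0.1966, 0.0642]
ee_rot: [0.001, 0.13, 0.992, 0.0]
contact_force: [-0.5, -0.2, 0.1]
width: -0.0002
gripper_force: 0.0
```

```bash
python3 - <<'E'
from h import *
im=cams.get_image("wrist");im2=cams.get_image("scene")
a=cv2.resize(im,(400,300));b=cv2.resize(im2[90:240,150:350],(400,300))
cv2.imwrite("pics/m2.png",np.hstack([a,b]))
s=manip.get_state();print(s["position"],s["width"],s["gripper_force"],s["contact_force"])
E
```

```text
[0.50862001 0.19651951 0.06384229] -8.26386560003126e-05 0.0 [-0.96451548 -0.79374765 -0.11516629]
```

View pics/m2.png

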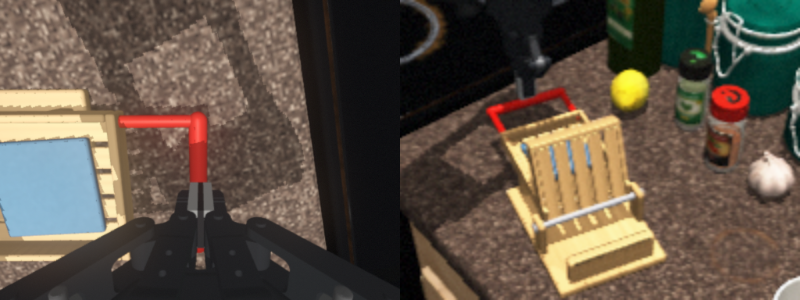

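```bash
python3 - <<'E'
from h import *
im=cams.get_image("wrist");im2=cams.get_image("scene")
a=cv2.resize(im[200:350,180:330],(400,400),interpolation=2);b=cv2.resize(im2[100:160,185:245],(400,400),interpolation=2)
cv2.imwrite("pics/m3.png",np.hstack([a,b]))
c=cams.get_calibration("wrist");print(c["extrinsics"].round(3))
E
```

```text
[[ 0.257 -0.925 -0.278  0.438]
 [ 0.966  0.247  0.073  0.214]
 [ 0.001 -0.288  0.958  0.207]
 [ 0.     0.     0.     1.   ]]
```

View pics/m3.png

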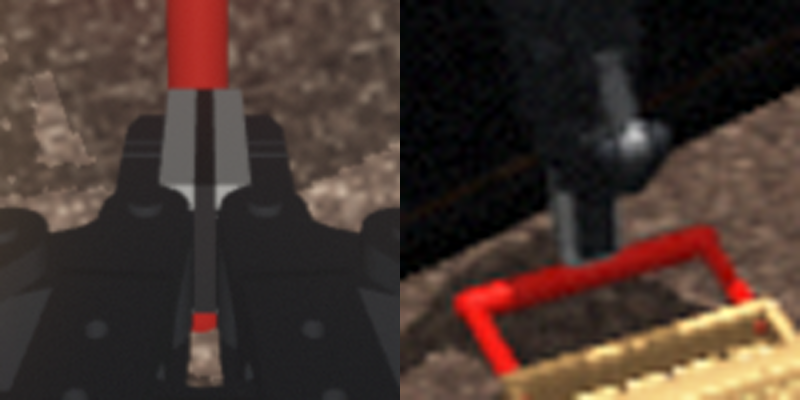

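The pads are shut, and in both views they seem to end on top of the bar at about (212,139) in the scene view. I'll check the tip height by projection.

```bash
python3 - <<'E'
from h import *
def proj(c,P):
    E=c["extrinsics"];q=E[:3,:3].T@(np.array(P)-E[:3,3]);return np.round([c["cx"]+c["fx"]*q[0]/-q[2],c["cy"]-c["fy"]*q[1]/-q[2]],1)
s=manip.get_state();p=s["position"];print(p,s["width"])
u=np.array([.966,-.259,0])
for n in("wrist","scene"):
    c=cams.get_calibration(n)
    for dz in(0,-.006,-.013,-.025):
        print(n,dz,[proj(c,p+u*o+[0,0,dz]) for o in(-.011,0,.011)])
    print("bar top",[proj(c,[.508+u[0]*o,.196+u[1]*o,z]) for z in (.049,.061) for o in (-.04,.04)])
im=cams.get_image("wrist");R=red(im)
print([(r,int(R[r].sum())) for r in range(150,300,10)])
E
```

```text
[0.50849562 0.1964834  0.06360358] -0.00015981036465079643
wrist 0 [array([258.2, 228.8]), array([258.1, 248.7]), array([258.1, 267.8])]
wrist -0.006 [array([258.1, 224.1]), array([258.1, 243.4]), array([258., 262.])]
wrist -0.013 [array([258. , 219.1]), array([258. , 237.8]), array([257.9, 255.7])]
wrist -0.025 [array([257.9, 211.4]), array([257.9, 229. ]), array([257.8, 246. ])]
bar top [array([257.1, 165.1]), array([256.7, 297.9]), array([257.1, 170.2]), array([256.8, 311.1])]
scene 0 [array([207.9, 139.5]), array([212.2, 138.3]), array([216.4, 137.1])]
scene -0.006 [array([208.1, 141.3]), array([212.3, 140.2]), array([216.5, 139. ])]
scene -0.013 [array([208.3, 143.5]), array([212.5, 142.3]), array([216.6, 141.2])]
scene -0.025 [array([208.6, 147.2]), array([212.8, 146. ]), array([216.9, 144.9])]
bar top [array([197.2, 147.3]), array([227.5, 138.8]), array([196.7, 143.6]), array([227.3, 135.1])]
[(150, 112), (160, 111), (170, 21), (180, 21), (190, 24), (200, 23), (210, 22), (220, 22), (230, 21), (240, 0), (250, 0), (260, 0), (270, 0), (280, 0), (290, 0)]
```

The tips really stand about level with the reported TCP, so they shut just above the bar. I'll open, go 22 mm lower and close again. That leaves clearance to the worktop either way.

>>> {"method": "step_arm", "body": {"increments": [{"dp": [0, 0, 0.03], "yaw": 0, "grip": 0.5}, {"dp": [0, 0, 0], "yaw": 0, "grip": 0.5}, {"dp": [0, 0, 0], "yaw": 0, "grip": 0.5}, {"dp": [0, 0, -0.07], "yaw": 0, "grip": 0.5}, {"dp": [0, 0, -0.07], "yaw": 0, "grip": 0.5}]}}

```text
clock: 3.65
position: [0.5081, 0.1964, 0.0404]
ee_rot: [-0.0, 0.13, 0.992, -0.0]
contact_force: [0.3, 0.3, 0.4]
width: 0.0428
gripper_force: 0.0
```

>>> {"method": "step_arm", "body": {"increments": [{"dp": [0, 0, 0], "yaw": 0, "grip": 0}, {"dp": [0, 0, 0], "yaw": 0, "grip": 0}, {"dp": [0, 0, 0], "yaw": 0, "grip": 0}, {"dp": [0, 0, 0], "yaw": 0, "grip": 0}], "squeeze": 25}}

```text
clock: 4.15
position: [0.5077, 0.1954, 0.0413]
ee_rot: [-0.001, 0.13, 0.992, -0.001]
contact_force: [-1.7, -6.7, -2.4]
width: 0.0111
gripper_force: 24.8
```

```bash
python3 - <<'E'
import numpy as np
f=np.radians([3,7,12,17,22,27,32,37,42,47,52,57,62,67,72,77,82,87,92,97,101,105,108,111,113])
h=.19*np.cos(f);z=.19*np.sin(f)
for i in range(len(f)-1):print(i,np.degrees(f[i+1]).round(),np.round([ (h[i+1]-h[i])*.2588/.2,(h[i+1]-h[i])*.9659/.2,(z[i+1]-z[i])/.2],3).tolist())
E
```

```text
0 7.0 [-0.001, -0.006, 0.066]
1 12.0 [-0.004, -0.013, 0.082]
2 17.0 [-0.005, -0.02, 0.08]
3 22.0 [-0.007, -0.027, 0.078]
4 27.0 [-0.009, -0.033, 0.075]
5 32.0 [-0.011, -0.039, 0.072]
6 37.0 [-0.012, -0.045, 0.068]
7 42.0 [-0.014, -0.051, 0.064]
8 47.0 [-0.015, -0.056, 0.059]
9 52.0 [-0.016, -0.061, 0.054]
10 57.0 [-0.017, -0.065, 0.048]
11 62.0 [-0.018, -0.069, 0.042]
12 67.0 [-0.019, -0.072, 0.036]
13 72.0 [-0.02, -0.075, 0.029]
14 77.0 [-0.021, -0.077, 0.022]
15 82.0 [-0.021, -0.079, 0.015]
16 87.0 [-0.021, -0.08, 0.008]
17 92.0 [-0.021, -0.08, 0.001]
18 97.0 [-0.021, -0.08, -0.007]
19 101.0 [-0.017, -0.063, -0.01]
20 105.0 [-0.017, -0.062, -0.015]
21 108.0 [-0.012, -0.046, -0.014]
22 111.0 [-0.012, -0.045, -0.017]
23 113.0 [-0.008, -0.03, -0.012]
```

>>> {"method": "step_arm", "body": {"increments": [{"dp": [-0.001, -0.006, 0.066], "yaw": 0, "grip": 0}, {"dp": [-0.004, -0.013, 0.082], "yaw": 0, "grip": 0}, {"dp": [-0.005, -0.02, 0.08], "yaw": 0, "grip": 0}, {"dp": [-0.007, -0.027, 0.078], "yaw": 0, "grip": 0}]}}

```text
clock: 4.65
position: [0.5041, 0.1818, 0.1033]
ee_rot: [-0.001, 0.13, 0.992, -0.001]
contact_force: [-0.0, -7.3, -5.5]
width: 0.0111
gripper_force: 24.7
```

>>> {"method": "step_arm", "body": {"increments": [{"dp": [-0.009, -0.033, 0.075], "yaw": 0, "grip": 0}, {"dp": [-0.011, -0.039, 0.072], "yaw": 0, "grip": 0}, {"dp": [-0.012, -0.045, 0.068], "yaw": 0, "grip": 0}, {"dp": [-0.014, -0.051, 0.064], "yaw": 0, "grip": 0}, {"dp": [-0.015, -0.056, 0.059], "yaw": 0, "grip": 0}]}}

```text
clock: 5.28
position: [0.4927, 0.1382, 0.1712]
ee_rot: [0.0, 0.13, 0.992, 0.0]
contact_force: [-0.0, -3.1, -6.2]
width: 0.0111
gripper_force: 24.3
```

>>> {"method": "step_arm", "body": {"increments": [{"dp": [-0.016, -0.061, 0.054], "yaw": 0, "grip": 0}, {"dp": [-0.017, -0.065, 0.048], "yaw": 0, "grip": 0}, {"dp": [-0.018, -0.069, 0.042], "yaw": 0, "grip": 0}, {"dp": [-0.019, -0.072, 0.036], "yaw": 0, "grip": 0}, {"dp": [-0.02, -0.075, 0.029], "yaw": 0, "grip": 0}]}}

```text
clock: 5.9
position: [0.4753, 0.0703, 0.214]
ee_rot: [0.001, 0.13, 0.992, 0.001]
contact_force: [-0.4, 2.4, 3.4]
width: 0.0108
gripper_force: 25.6
```

>>> {"method": "step_arm", "body": {"increments": [{"dp": [-0.021, -0.077, 0.022], "yaw": 0, "grip": 0}, {"dp": [-0.021, -0.079, 0.015], "yaw": 0, "grip": 0}, {"dp": [-0.021, -0.08, 0.008], "yaw": 0, "grip": 0}]}}

```text
clock: 6.28
position: [0.4626, 0.0216, 0.2221]
ee_rot: [0.001, 0.13, 0.992, -0.0]
contact_force: [-0.9, 0.9, 3.2]
width: 0.0106
gripper_force: 26.3
```

>>> {"method": "step_arm", "body": {"increments": [{"dp": [-0.021, -0.08, 0.001], "yaw": 0, "grip": 0}, {"dp": [-0.021, -0.08, -0.007], "yaw": 0, "grip": 0}, {"dp": [-0.017, -0.063, -0.01], "yaw": 0, "grip": 0}, {"dp": [-0.017, -0.062, -0.015], "yaw": 0, "grip": 0}, {"dp": [-0.012, -0.046, -0.014], "yaw": 0, "grip": 0}]}}

```text
clock: 6.9
position: [0.4452, -0.0444, 0.2119]
ee_rot: [0.001, 0.13, 0.991, -0.0]
contact_force: [2.9, -1.0, 6.6]
width: 0.0106
gripper_force: 27.7
```

>>> {"method": "step_arm", "body": {"increments": [{"dp": [-0.012, -0.045, -0.017], "yaw": 0, "grip": 0}, {"dp": [0, 0, 0], "yaw": 0, "grip": 0}]}}

```text
clock: 7.15
position: [0.4425, -0.0539, 0.2089]
ee_rot: [0.0, 0.13, 0.991, -0.001]
contact_force: [2.3, -4.4, 4.1]
width: 0.0107
gripper_force: 27.2
```

```bash
python3 - <<'E'
from h import *
im=cams.get_image("scene");b=cams.get_image("top")
cv2.imwrite("pics/m4.png",np.hstack([cv2.resize(im[110:260,150:350],(400,300),interpolation=2),cv2.resize(b[140:245,165:305],(400,300),interpolation=2)]))
s=manip.get_state();print(s["position"],s["width"],s["gripper_force"],s["contact_force"])
E
```

```text
[ 0.44273278 -0.05327758  0.20920334] 0.010880411559533478 27.234907150268555 [ 2.0177794  -3.26308106  5.33707051]
```

View pics/m4.png

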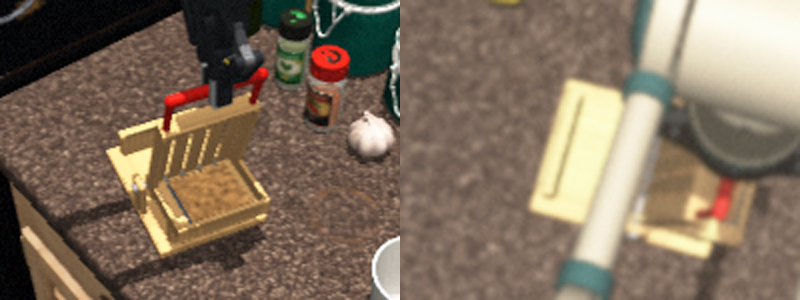

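The scene view shows the coaster lying cork up on the short half at about (215,190) in the picture. The bar, at (215,95), is still held. I'll nudge it to the stop, release slowly and withdraw upward.

>>> {"method": "step_arm", "body": {"increments": [{"dp": [-0.008, -0.03, -0.012], "yaw": 0, "grip": 0}, {"dp": [0, 0, 0], "yaw": 0, "grip": 0.45}, {"dp": [0, 0, 0], "yaw": 0, "grip": 0.45}, {"dp": [0, 0, 0], "yaw": 0, "grip": 0.45}, {"dp": [0, 0, 0], "yaw": 0, "grip": 0.45}]}}

```text
clock: 7.88
position: [0.4404, -0.0579, 0.2061]
ee_rot: [-0.0, 0.13, 0.992, 0.0]
contact_force: [0.8, -0.5, 0.8]
width: 0.0384
gripper_force: 0.0
```

>>> {"method": "step_arm", "body": {"increments": [{"dp": [0, 0, 0.1], "yaw": 0, "grip": 0.45}, {"dp": [0, 0, 0.2], "yaw": 0, "grip": 0.45}, {"dp": [0, 0, 0.2], "yaw": 0, "grip": 0.45}, {"dp": [0, 0.2, 0], "yaw": 0, "grip": 0.45}, {"dp": [0, 0.3, 0], "yaw": 0, "grip": 0.45}]}}

```text
clock: 8.5
position: [0.4413, 0.0419, 0.3069]
ee_rot: [0.001, 0.132, 0.991, -0.0]
contact_force: [1.0, 1.0, 0.2]
width: 0.0382
gripper_force: 0.0
```

>>> {"method": "step_arm", "body": {"increments": [{"dp": [0, 0.3, 0], "yaw": 0, "grip": 0.45}, {"dp": [0, 0.3, 0], "yaw": 0, "grip": 0.45}, {"dp": [0, 0.3, 0], "yaw": 0, "grip": 0.45}, {"dp": [0, 0, 0], "yaw": 0, "grip": 0.45}, {"dp": [0, 0, 0], "yaw": 0, "grip": 0.45}]}}

```text
clock: 9.12
position: [0.4404, 0.2215, 0.306]
ee_rot: [-0.0, 0.13, 0.992, -0.001]
contact_force: [0.1, 0.8, -1.4]
width: 0.0383
gripper_force: 0.0
```

```bash
python3 - <<'E'
from h import *
im=cams.get_image("scene");b=cams.get_image("top")
cv2.imwrite("pics/m5.png",np.hstack([cv2.resize(im[110:260,150:350],(400,300),interpolation=2),cv2.resize(b[140:245,165:305],(400,300),interpolation=2)]))
s=manip.get_state();print(s["position"],s["clock"],s["contact_force"])
E
```

```text
[0.44070738 0.22048166 0.30630308] 9.225 [ 0.88641209  0.02000329 -0.08201961]
```

View pics/m5.png

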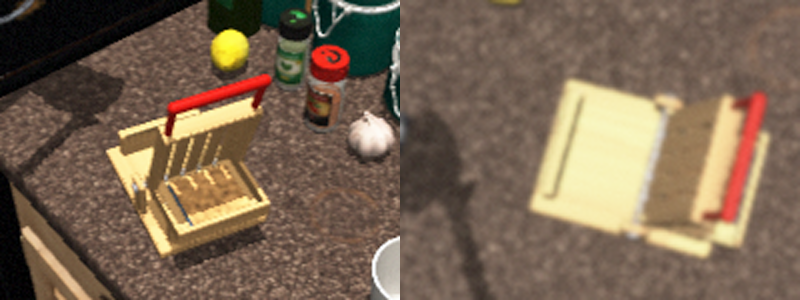

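```bash
python3 - <<'E'
from h import *
im=cams.get_image("scene")
cv2.imwrite("pics/m6.png",cv2.resize(im[180:235,215:290],(800,587),interpolation=2))
c=cams.get_calibration("scene")
E=c["extrinsics"];u=np.array([.2588,.9659,0]);v=np.array([.9659,-.2588,0]);H=np.array([.4555,.0114,.045])
for d,t in((-.015,-.035),(-.015,.035),(-.085,-.035),(-.085,.035),(-.05,0)):
    q=E[:3,:3].T@(H+d*u+t*v-E[:3,3]);x,y=c["cx"]+c["fx"]*q[0]/-q[2],c["cy"]-c["fy"]*q[1]/-q[2];print(d,t,((x-215)*10.67).round(),((y-180)*10.67).round())
E
```

```text
-0.015 -0.035 159.0 277.0
-0.015 0.035 472.0 174.0
-0.085 -0.035 296.0 525.0
-0.085 0.035 621.0 412.0
-0.05 0 387.0 344.0
```

View pics/m6.png

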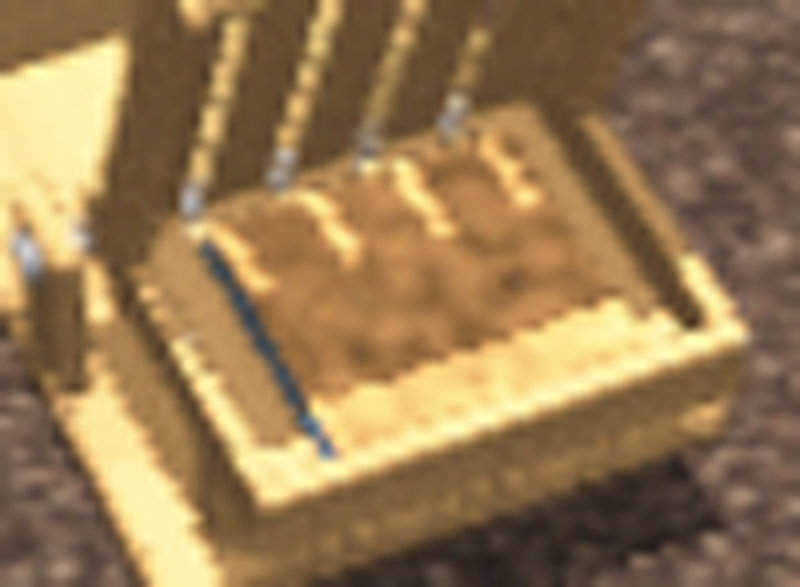

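The coaster lies flat and cork up inside the short half, its left edge running from (205,245) to (330,455), close to the landing point at (387,344). The robot is clear, so I'll hand in.

```bash
python3 -c "
from rig import ticket
print(ticket.sign_off())"
```

```text
the job is handed in; nothing more can be done
None
```

The job is handed in: the tray is tipped over and released, and the last picture shows the coaster lying flat and cork side up on the short half; the arm stayed well clear of the mug (the sign-off returned no verdict).

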